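# Brace the purge unit and hold its purge lever at the third click

## Task

Get the print-head purge unit ready and purge it: first swing its folded steel stabiliser leg out by its upright post until it snaps into its end stop and stays there. Only then press the spring-return lever on the front down with the fingers, past its first two clicks to the third and last one, and finish while still holding it down there: do not let go, the program ends holding. Leave the bottle, the jar and the paper roll alone.

Things in the scene. Friction and masses are not known exactly. Their poses are not given: they have to be found in the camera images.
- unit: the purge unit: a blue and grey box fixed to the bench, 200 x 200 mm in plan and 96 mm high (three capped white dampers on its top at the rear reach 130 mm). Origin: centre of its underside; x points to its rear (away from the lever), y to the side that carries the leg, z up. The lever sticks out of the front (-x) face, 50 mm to the -y side of the middle
- leg (a joint): angle of the stabiliser leg about its vertical hinge, rad. 0 = folded back alongside the unit (leg points along the unit's +x); it grows as the leg swings out (counter-clockwise from above; at 1.57 the leg points along the unit's +y). It swings freely with slight friction and stays where it is left; a sprung ball resists from about 1.2 (about 1 to 2 N at the post), is passed at 1.5, and then draws the leg on to its end stop at 1.72, where it keeps it (seated: above 1.64)
- leg_hinge (a point): point on the vertical hinge axis of the leg, 24 mm above the bench; a fixed round lug 62 mm in diameter reaches 55 mm high above it
- leg_post (a point): point on the axis of the leg's round upright steel post, 18 mm in diameter, which stands on the leg's outer end, 110 mm from the hinge axis, from 24 mm to 88 mm above the bench; this point is 60 mm above the bench. The leg itself is a flat steel bar 24 mm wide, top 24 mm above the bench. Folded, the post axis is 40 mm off the unit's side. The post does not turn on the leg, but it is smooth and round and can turn between finger pads
- lever (a joint): angle of the purge lever about its level hinge, rad. 0 = up at rest (arm rises 0.38 rad above level towards the robot); it grows as the lever is pressed down and would be level at 0.38. Clicks (detents) at 0.25, 0.50 and 0.75, solid end stop at 0.92 (going on to it does no harm, but it is rigid); a return spring lifts it all the way back to 0 whenever it is let go, from any click. Pressing at the paddle takes about 3 to 9 N
- purge_lever: the purge lever itself: a flat steel arm with a black plastic paddle at its outer end. Origin: on its level hinge axis (which runs along the unit's y), 90 mm above the bench, in the middle of its width. Its axes are the unit's axes when joint lever is 0, and turn with the lever
- paddle_mid (a point): centre of the black paddle, 115 mm from the hinge axis (about 133 mm above the bench at rest, 49 mm at the third click). The paddle is pressed from above: 36 mm along the arm, 48 mm wide, 14 mm thick
- paddle_top (a point): centre of the paddle's upper face, 7 mm above the paddle's centre square to the arm
- bottle: bystander: white plastic bottle 60 mm in diameter, 150 mm high, standing; origin at the centre of its underside
- jar: bystander: grey plastic jar with white cap, 68 mm in diameter, 85 mm high, standing; origin at the centre of its underside
- roll: bystander: paper roll (ring) 90 mm in diameter, 48 mm high, lying flat; origin at the centre of its underside

How it is judged:
By the outcome, as a careful person would: the job done as asked, in the order asked, and still so for the second after the job is handed in, while the arm keeps its last pose, push and grip.
It also fails if it takes over 58 s, if anything falls off the work surface, if the arm or the gripper's body presses on something with over 40 N, if the wrist force passes 120 N, or if a joint passes its speed limit or range.

## Robot

A 6-joint arm with a two-finger parallel gripper is mounted at the origin on the work surface. World frame = base frame: x ahead of the robot, y to its left, z up, the work surface at z = 0. Lengths are in mm, angles in degrees, forces in N, time in s.
With the tool pointing down it reaches from about 350 to 850 mm from the base axis. Payload 8.1 kg.
Tool frame: the origin (TCP) lies midway between the tips of the shut fingers; the grasp point (between the pads) lies hold_point_z behind it (hold_point_z is the distance from the TCP to the grasp point, in mm); z points along the fingers, x is the direction in which the jaws open and shut, and the axes are right-handed (so a half turn about z gives the same grasp; the last joint's range is limited). The gripper opens to 85 mm and grips with 20 to 120 N. Pads are 22 mm wide; open, the fingers measure 114 mm over their backs; the gripper's body (76 mm by 85 mm) begins 54 mm behind the grasp point. The pads swing forward as they close: fully open they stand 13 mm farther back than shut.
Start: joints at [61.112, 7.471, 85.268, -0, 87.261, -4.893], TCP at [243.978, 548.16, 210.492] pointing down, gripper open.
Joint ranges: [-169.43, 169.43], [-51.17, 129.36], [1.28, 143.12], [-76.62, 256.62], [0, 156.53], [-152.29, 152.29]. Speed limits (degrees/s): [136.94, 136.94, 159.86, 180, 180, 180].

## Interface

Orientations are given as [roll, pitch, yaw] about the fixed x, y, z axes, in that order (R = Rz(yaw) Ry(pitch) Rx(roll)).
In Python, from bench import * gives the robot as it stands.
- The arm moves only by the shell command python3 -m pendant 'ROWS' [OPENING] [FORCE]. ROWS is JSON, a list that holds one entry, the list of rows, each a list of 4 numbers: the shift along the tool's x, y, z normalised to -1 to 1, where 1 is 0.02 m, then the turn about the tool's z normalised to -1 to 1, where 1 is 0.08 rad. A call has exactly 10 rows; each row shifts and turns the pose as measured when the row begins, along the tool's axes as they then stand; what a row does not reach is not made up. A row lasts 1/12 s, in which the tool goes at most 41.7 mm and 7.16 degrees, less where a joint would pass 70% of its speed; a pose out of reach is approached as far as the arm can. A call with a number of a shift or a turn outside -1 to 1 is refused whole. A call with a gripper value outside its range is refused whole. OPENING is the gripper's target within -1 to 1 (fully open at 1, half-way at 0, shut at -1), set as the call begins (- or left out, the last holds). The fingers move at their own pace and stop on an object; FORCE is the grip in N (left out, the last holds). Time passes only in rows, so rows that do not move let the fingers close, or fill a call up. It gives the time, the measured TCP pose, the force and the opening at its end, in the units of the state.
- sense(): the state, without advancing time (a new reading comes with each control period).
- snapshot(name): name is "scene" or "top" or "wrist"; returns the picture (384x512x3 uint8, red, green, blue); there is no depth.
- calibration(name): a dict with "mtx" (3x3 intrinsics, pixels), "world_to_cam" (4x4, takes a point from world to camera coordinates); the wrist camera has in their place "hand_eye" (4x4, takes a point from camera to tool coordinates, whose origin is the TCP and whose axes are the tool frame's). Camera axes: x right, y down, z forward; pixel columns grow to the right and rows downward; lengths in mm; the calibration is good to about 2 mm. A picture is of the moment at which its call begins: read the wrist's pose just before it. calibration takes no time and is no camera call.
- hand_in(): hands the job in, once; it reports no verdict.
The state is a dict: "time": time; "joint_pos": joint angles; "qd": joint speeds; "joint_efforts": joint torques, N m; "tool_pos": TCP position; "tcp_rot": TCP orientation; "ft_force": force on the tool from outside, world axes, zero at the start; "wrist_torque": the same for the moment, N m; "finger_gap": finger opening in mm.
Only numpy, scipy, OpenCV 4.12 (cv2) and the standard library are available. Lean on these libraries where they do the work, as an engineer would, in place of code of your own. Each camera call takes 0.05 s, during which the arm holds its last target.

## Working session

There is one attempt and no reset: what is moved stays moved. The work goes in short steps, Python scripts to look and compute and a shell command to move; the robot and the scene stay as the last step left them, time stands still between calls to the robot, and variables do not carry over. Pictures are saved under pics/ and viewed, and the job is handed in when it is done.

```bash
ls; mkdir -p pics
python3 - <<'E'
from bench import *
import cv2
s=sense(); print(s)
for n in("scene","top","wrist"):
    cv2.imwrite(f"pics/{n}0.png",snapshot(n)[:,:,::-1]); c=calibration(n); print(n,c)
E
```

```text
pics
{'time': 0.0, 'joint_pos': array([ 6.11130493e+01,  7.51758304e+00,  8.53302808e+01,  1.90663303e-04,
        8.72602550e+01, -4.89340590e+00]), 'qd': array([ 0.04196908, -0.14690587, -0.1163553 ,  0.029023  ,  0.0257855 ,
        0.07060536]), 'joint_efforts': array([-1.83074953e-03, -5.69413698e+01, -5.00537467e+01, -4.20994129e-04,
        1.53358775e-02,  1.23871686e-05]), 'tool_pos': array([243.67525137, 547.64325487, 209.409059  ]), 'tcp_rot': array([-1.79990587e+02,  1.07708447e-01,  6.60064548e+01]), 'ft_force': array([ 0.0992659 , -0.82922664,  0.05740833]), 'wrist_torque': array([-0.04112659,  0.03204006,  0.07717254]), 'finger_gap': 85.35146445575258}
scene {'mtx': array([[409.95164764,   0.        , 247.77709493],
       [  0.        , 409.95164764, 189.38738814],
       [  0.        ,   0.        ,   1.        ]]), 'world_to_cam': array([[-4.33082417e-01,  9.01247874e-01, -1.38524179e-02,
         2.27324103e+02],
       [ 7.55839305e-01,  3.54749636e-01, -5.50326848e-01,
        -3.87395318e+02],
       [-4.91066762e-01, -2.48807083e-01, -8.34834397e-01,
         1
[... 450 characters left out ...]
+02],
       [ 4.15326418e-02, -5.65202909e-03, -9.99121161e-01,
         1.35656909e+03],
       [ 0.00000000e+00,  0.00000000e+00,  0.00000000e+00,
         1.00000000e+00]])}
wrist {'mtx': array([[299.81486891,   0.        , 251.34010057],
       [  0.        , 299.81486891, 196.27356582],
       [  0.        ,   0.        ,   1.        ]]), 'hand_eye': array([[ 9.99999662e-01,  2.63921281e-05,  8.21591310e-04,
        -8.88179625e-01],
       [-2.50585261e-04,  9.61699182e-01,  2.74106951e-01,
        -6.75473564e+01],
       [-7.82889425e-04, -2.74107064e-01,  9.61698864e-01,
        -1.62671097e+02],
       [ 0.00000000e+00,  0.00000000e+00,  0.00000000e+00,
         1.00000000e+00]])}
```

View pics/scene0.png

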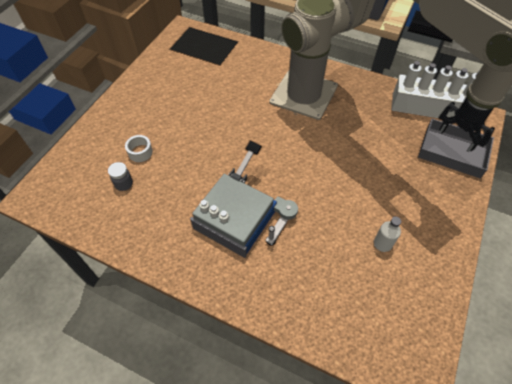

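View pics/top0.png

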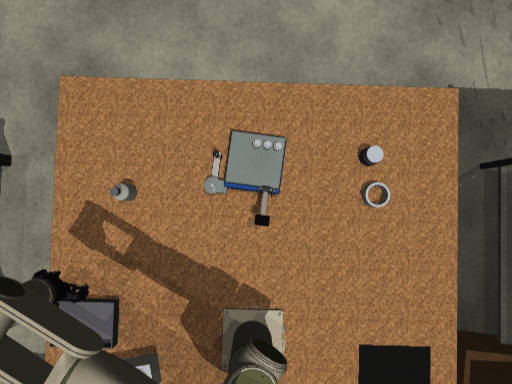

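View pics/wrist0.png

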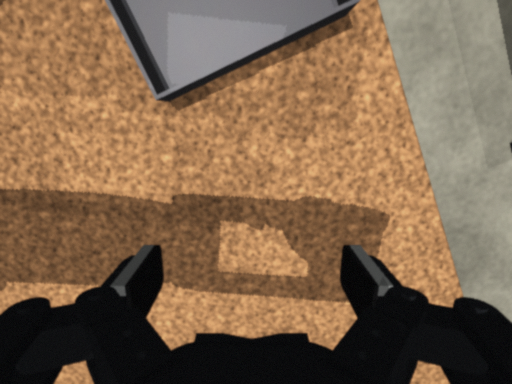

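Run:
```python
import cv2
for n,(x,y,w,h) in {"scene":(160,180,240,190),"top":(170,140,220,165)}.items():
    i=cv2.imread(f"pics/{n}0.png")[y:y+h,x:x+w]; cv2.imwrite(f"pics/{n}0z.png",cv2.resize(i,None,fx=3,fy=3,interpolation=cv2.INTER_CUBIC))
```

```text
(no output)
```

View pics/scene0z.png

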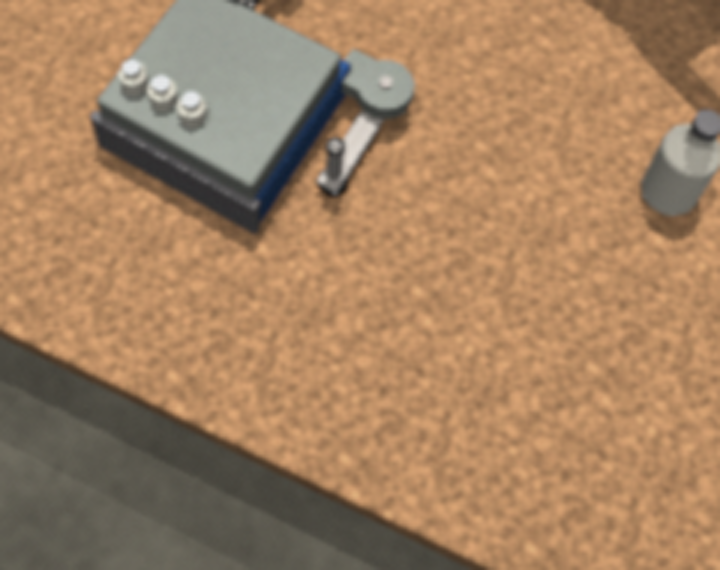

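View pics/top0z.png

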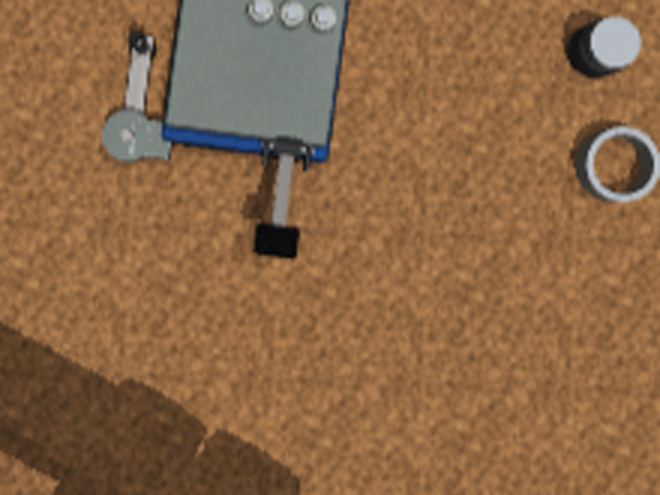

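Both views show the unit ahead of the robot. In the top view the post top is at about (216.5,153), the lug at (212,185), and the paddle at (262,220). Bottle, jar and roll stand well clear.

```bash
cat > h.py <<'E'
import numpy as np, cv2
from bench import *
def plane(n,uv,z):
    c=calibration(n);R=c["world_to_cam"][:3,:3];t=c["world_to_cam"][:3,3]
    d=R.T@np.linalg.solve(c["mtx"],[uv[0],uv[1],1]);o=-R.T@t
    return o+d*(z-o[2])/d[2]
def proj(n,p):
    c=calibration(n);W=c["world_to_cam"]
    q=c["mtx"]@(W[:3,:3]@np.array(p)+W[:3,3]);return q[:2]/q[2]
def wray(s,uv,z):
    from scipy.spatial.transform import Rotation as Ro
    c=calibration("wrist");H=c["hand_eye"];R=Ro.from_euler("xyz",s["tcp_rot"],degrees=True).as_matrix()
    d=R@H[:3,:3]@np.linalg.solve(c["mtx"],[uv[0],uv[1],1]);o=R@H[:3,3]+s["tool_pos"]
    return o+d*(z-o[2])/d[2]
E
python3 - <<'E'
from h import *
i=cv2.imread("pics/top0.png");h=cv2.cvtColor(i,cv2.COLOR_BGR2HSV)
roi=np.zeros(i.shape[:2],np.uint8);roi[120:235,195:295]=1
m=((h[...,1]<70)&(h[...,2]>75)).astype(np.uint8)*roi
b=((h[...,0]>100)&(h[...,0]<130)&(h[...,1]>120)).astype(np.uint8)*roi
k=((h[...,2]<40)).astype(np.uint8)*roi
for nm,x in(("grey",m),("blue",b),("dark",k)):
    cs,_=cv2.findContours(x,cv2.RETR_EXTERNAL,cv2.CHAIN_APPROX_NONE)
    for c in cs:
        if cv2.contourArea(c)>15: 
            r=cv2.minAreaRect(c);print(nm,cv2.contourArea(c),r,cv2.boxPoints(r).round(1).tolist())
for nm,uv,z in(("lug",(211.8,185),55),("post",(216.5,153.2),88),("paddle",(262,220),140)):print(nm,plane("top",uv,z).round(1))
for nm,uv,z in(("lug",(160+386/3,180+82/3),55),("post",(160+335/3,180+143/3),88)):print("scene",nm,plane("scene",uv,z).round(1))
E
```

```text
grey 85.0 ((263.830810546875, 202.85386657714844), (4.589284896850586, 24.0627384185791), 7.125016689300537) [[260.1000061035156, 214.5], [263.0, 190.60000610351562], [267.6000061035156, 191.1999969482422], [264.6000061035156, 215.10000610351562]]
grey 386.5 ((212.78512573242188, 174.0797119140625), (41.424293518066406, 21.683687210083008), 80.27242279052734) [[198.60000610351562, 155.5], [220.0, 151.8000030517578], [227.0, 192.6999969482422], [205.60000610351562, 196.3000030517578]]
grey 2675.0 ((255.27325439453125, 160.35296630859375), (55.82243347167969, 54.09095001220703), 7.253194808959961) [[224.1999969482422, 183.6999969482422], [231.0, 130.0], [286.3999938964844, 137.0], [279.5, 190.6999969482422]]
blue 129.0 ((240.35958862304688, 186.37753295898438), (34.00745391845703, 5.450672149658203), 9.090277671813965) [[223.10000610351562, 186.39999389648438], [224.0, 181.0], [257.6000061035156, 186.39999389648438], [256.70001220703125, 191.8000030517578]]
dark 115.5 ((261.58001708984375, 219.9399871826172), (14.142135620117188, 9.616652488708496), 8.130102157592773) [[253.89999389648438, 223.6999969482422], [255.3000030517578, 214.1999969482422], [269.29998779296875, 216.1999969482422], [267.8999938964844, 225.6999969482422]]
lug [552.1 161.2  55. ]
post [661.6 145.   88. ]
paddle [436.5 -18.6 140. ]
scene lug [553.6 159.8  55. ]
scene post [660.5 146.4  88. ]
```

Run:
```python
from h import *
P=[plane("top",p,96) for p in [(224.2,183.7),(231,130),(286.4,137),(279.5,190.7)]]
for p in P:print(p.round(1))
for a,b in((0,1),(1,2),(3,2),(0,3)):
    d=P[b]-P[a];print(np.linalg.norm(d).round(1),np.degrees(np.arctan2(d[1],d[0])).round(2))
C=sum(P)/4;print("c",C)
H=np.array([552.8,160.5]);Q=np.array([661.,145.7]);pd=np.array([436.5,-18.6])
for yaw in(-5.5,-7.8):
    y=np.radians(yaw);R=np.array([[np.cos(y),-np.sin(y)],[np.sin(y),np.cos(y)]])
    print(yaw,"unit coords H,post,paddle",*( (R.T@(v-C[:2])).round(1) for v in(H,Q,pd)))
d=Q-H;print("leg dir",np.degrees(np.arctan2(d[1],d[0])))
```

```text
[555.8 114.1  96. ]
[742.9  96.7  96. ]
[724.4 -96.1  96. ]
[537.3 -77.2  96. ]
187.9 -5.32
193.7 -95.49
188.0 -5.78
192.2 -95.52
c [640.07642113   9.38403571  96.        ]
-5.5 unit coords H,post,paddle [-101.4  142.1] [  7.8 137.7] [-200.   -47.4]
-7.8 unit coords H,post,paddle [-107.   137.9] [  2.2 137.9] [-197.9  -55.4]
leg dir -7.788795091447784
```

```bash
python3 -m pendant '[[[-0.36,1,0,0],[-0.36,1,0,0],[-0.36,1,0,0],[-0.36,1,0,0],[-0.36,1,0,0],[-0.36,1,0,0],[-0.36,1,0,0],[-0.36,1,0,0],[-0.36,1,0,0],[-0.36,1,0,0]]]' -0.2 20
```

```text
time: 0.98
tool_pos: [398.2, 395.8, 205.0]
tcp_rot: [-179.8, 0.5, 66.4]
ft_force: [-0.5, 0.1, 0.2]
finger_gap: 34.3
```

```bash
python3 -m pendant '[[[-0.36,1,0,0],[-0.36,1,0,0],[-0.36,1,0,0],[-0.36,1,0,0],[-0.36,1,0,0],[-0.36,1,0,0],[-0.36,1,0,0],[-0.36,1,0,0],[-0.36,1,0,0],[-0.36,1,0,0]]]'
```

```text
time: 1.82
tool_pos: [557.7, 240.2, 200.8]
tcp_rot: [-179.5, 0.7, 66.4]
ft_force: [0.5, 0.9, 0.5]
finger_gap: 33.9
```

```bash
python3 -m pendant '[[[-0.32,0.92,0,0],[-0.32,0.92,0,0],[-0.32,0.92,0,0],[-0.32,0.92,0,0],[-0.32,0.92,0,0],[-0.32,0.92,0,0],[-0.32,0.92,0,0],[0,0,0,-1],[0,0,0,-1],[0,0,0,-1]]]'
python3 - <<'E'
from h import *
s=sense();cv2.imwrite("pics/w1.png",snapshot("wrist")[:,:,::-1])
print(s["tool_pos"],s["tcp_rot"],s["joint_pos"])
E
```

```text
time: 2.65
tool_pos: [663.2, 136.2, 193.8]
tcp_rot: [-178.9, 0.8, 80.2]
ft_force: [-0.4, -0.5, 0.2]
finger_gap: 34.5
[663.15933322 136.1670812  193.76777187] [-178.93274844    0.84534577   80.2026946 ] [  7.54505628  21.16380447  71.06196474  -0.48871279  89.04502043
 -72.6362003 ]
```

View pics/w1.png

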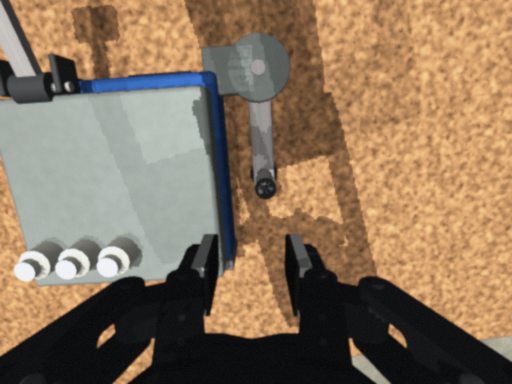

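The wrist view shows the post top at (265,188), the lug pin at (258,67), and the unit's edge to the left of the left finger.

Run:
```python
from h import *
s=sense()
for n,uv,z in(("post",(265,188),88),("lug",(258,67),58),("corner",(213,78),96),("fingL",(216,240),195),("fingR",(288,240),195)):print(n,wray(s,uv,z).round(1))
```

```text
post [663.3 146.3  88. ]
lug [555.5 157.2  58. ]
corner [563.2 118.4  96. ]
fingL [664.1 113.9 195. ]
fingR [670.8 155.4 195. ]
```

```bash
python3 -m pendant '[[[0.5,-0.12,0,0],[0,0,0,0],[0,0,1,0],[0,0,1,0],[0,0,1,0],[0,0,0.8,0],[0,0,0,0],[0,0,0,0],[0,0,0,0],[0,0,0,0]]]'
python3 - <<'E'
from h import *
s=sense();cv2.imwrite("pics/w2.png",snapshot("wrist")[:,:,::-1])
print(s["tool_pos"],s["tcp_rot"])
E
```

```text
time: 3.53
tool_pos: [660.2, 151.3, 117.1]
tcp_rot: [-179.0, 0.8, 79.7]
ft_force: [-0.3, -0.2, 0.8]
finger_gap: 34.4
[660.18875532 151.31258481 117.09208072] [-179.0360719     0.78491555   79.70861957]
```

View pics/w2.png

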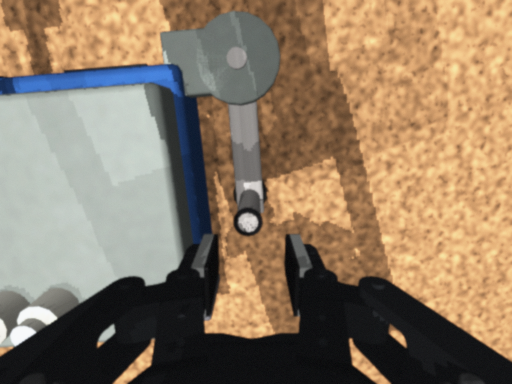

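Run:
```python
from h import *
s=sense()
for n,uv,z in(("post",(248,221),88),("lug",(236,57),58),("corner",(166,82),96)):print(n,wray(s,uv,z).round(1))
```

```text
post [663.8 146.8  88. ]
lug [555.7 157.6  58. ]
corner [568.4 116.   96. ]
```

```bash
python3 -m pendant '[[[-0.2,0.2,0,0],[0,0,0,0],[0,0,0.4,0],[0,0,0.4,0],[0,0,0.5,0],[0,0,0.6,0],[0,0,0.6,0],[0,0,0.6,0],[0,0,0,0],[0,0,0,0]]]'
python3 - <<'E'
from h import *
s=sense();cv2.imwrite("pics/w3.png",snapshot("wrist")[:,:,::-1])
print(s["tool_pos"],s["tcp_rot"])
E
```

```text
time: 4.42
tool_pos: [664.1, 145.2, 50.6]
tcp_rot: [-179.2, 0.7, 79.6]
ft_force: [-0.2, 0.1, 1.0]
finger_gap: 34.2
[664.0618293  145.22541913  50.64309988] [-179.23850342    0.71970399   79.63439097]
```

View pics/w3.png

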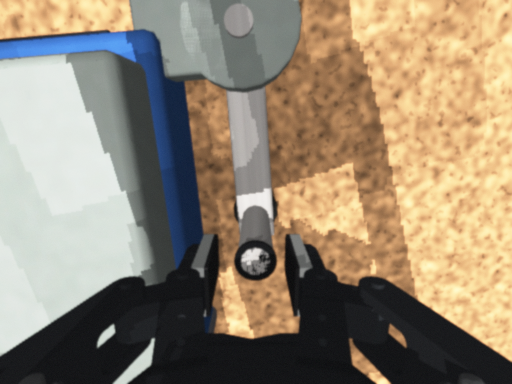

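```bash
python3 -m pendant '[[[0.4,-0.04,0,-0.85],[0.4,-0.04,0,-0.85],[0.4,-0.04,0,-0.85],[0.4,-0.04,0,-0.85],[0.4,-0.04,0,-0.85],[0.4,-0.04,0,-0.85],[0.4,-0.04,0,-0.85],[0.4,-0.04,0,-0.85],[0,0,0,0],[0,0,0,0]]]'
cat > st.py <<'E'
from h import *
import sys
s=sense();H=np.array([554.5,158.5]);d=s["tool_pos"][:2]-H
cv2.imwrite(f"pics/{sys.argv[1]}.png",snapshot("wrist")[:,:,::-1])
a=np.degrees(np.arctan2(d[1],d[0]))
print(s["tool_pos"].round(1),s["tcp_rot"].round(1),"F",s["ft_force"].round(1),"r",np.hypot(*d).round(1),"ang",a.round(1),"lag",(a+90-s["tcp_rot"][2]).round(1),"j6",s["joint_pos"][5].round(1))
E
python3 st.py w4
```

```text
time: 5.3
tool_pos: [655.7, 209.3, 54.3]
tcp_rot: [-179.2, 0.3, 112.1]
ft_force: [0.2, -0.5, -0.8]
finger_gap: 34.5
[655.7 209.3  54.3] [-179.2    0.3  112.1] F [ 0.2 -0.5 -0.8] r 113.2 ang 26.7 lag 4.6 j6 -98.3
```

View pics/w4.png

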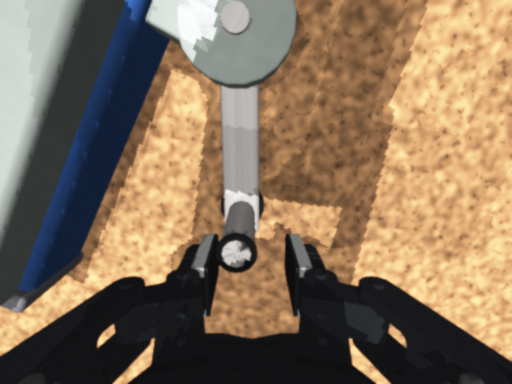

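```bash
python3 -m pendant '[[[0.4,-0.08,0.03,-0.84],[0.4,-0.08,0.03,-0.84],[0.4,-0.07,0.03,-0.84],[0.4,-0.07,0.03,-0.84],[0.4,-0.06,0.03,-0.84],[0.4,-0.06,0.03,-0.84],[0.4,-0.06,0.03,-0.84],[0.4,-0.06,0.03,-0.84],[0.4,-0.06,0,-0.84],[0,0,0,0]]]'
python3 st.py w5
```

```text
time: 6.18
tool_pos: [608.7, 254.4, 54.0]
tcp_rot: [-179.5, 0.3, 146.8]
ft_force: [-0.3, 0.6, 0.0]
finger_gap: 34.3
[608.7 254.4  54. ] [-179.5    0.3  146.8] F [-0.3  0.6  0. ] r 110.2 ang 60.5 lag 3.8 j6 -128.0
```

View pics/w5.png

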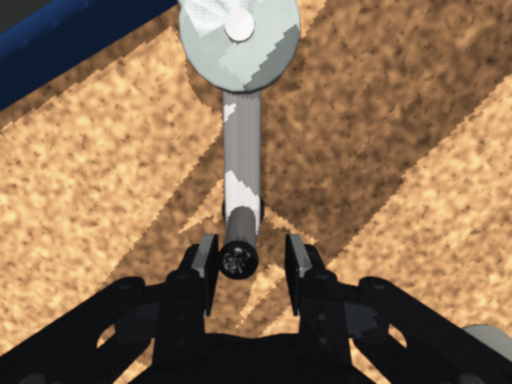

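```bash
python3 -m pendant '[[[0.4,-0.05,0,-0.5],[0.4,-0.06,0,-0.5],[0.4,-0.07,0,-0.5],[0.4,-0.08,0,-0.5],[0.4,-0.09,0,-0.5],[0.4,-0.1,0,-0.5],[0.4,-0.1,0,-0.5],[0.3,-0.08,0,-0.5],[0,0,0,0],[0,0,0,0]]]'
python3 st.py w6
```

```text
time: 7.07
tool_pos: [556.7, 264.9, 57.5]
tcp_rot: [-179.7, 0.8, 163.1]
ft_force: [0.8, -0.4, -0.4]
finger_gap: 34.3
[556.7 264.9  57.5] [-179.7    0.8  163.1] F [ 0.8 -0.4 -0.4] r 106.4 ang 88.8 lag 15.7 j6 -141.7
```

View pics/w6.png

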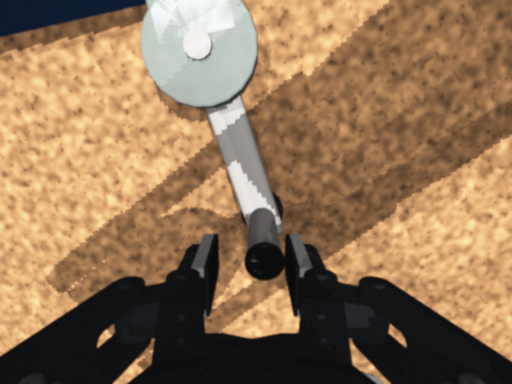

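Run:
```python
from h import *
s=sense()
p=wray(s,(264.5,261),88);l=wray(s,(197,44),58);print(p,l)
d=p-l;print(np.hypot(d[0],d[1]),np.degrees(np.arctan2(d[1],d[0])))
```

```text
[551.99323238 266.519358    88.        ] [554.53755514 158.71019476  58.        ]
107.83918238948917 91.35194352496116
```

The post has snapped past the ball and sits near the leading finger (264,261). I'll move that finger clear to let it seat fully.

```bash
python3 -m pendant '[[[0.3,-0.08,0.1,0],[0.2,0,0.1,0],[0,0,0,0],[0,0,0,0],[0,0,0,0],[0,0,0,0],[0,0,0,0],[0,0,0,0],[0,0,0,0],[0,0,0,0]]]' 0
python3 st.py w7
```

```text
time: 7.95
tool_pos: [547.6, 265.6, 52.9]
tcp_rot: [-179.7, 0.8, 162.7]
ft_force: [-0.2, 0.5, 0.2]
finger_gap: 42.8
[547.6 265.6  52.9] [-179.7    0.8  162.7] F [-0.2  0.5  0.2] r 107.4 ang 93.7 lag 21.0 j6 -140.8
```

View pics/w7.png

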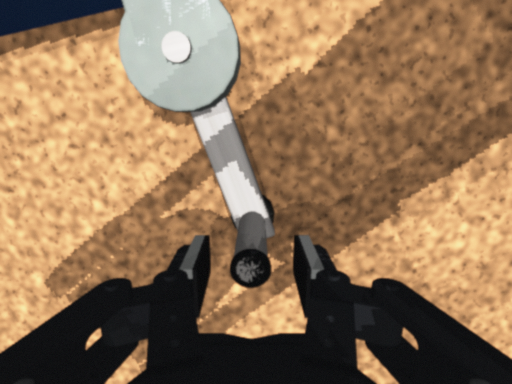

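```bash
python3 - <<'E'
from h import *
s=sense()
p=wray(s,(250.5,267),88);l=wray(s,(176,46.5),58);print(p,l)
d=p-l;print(np.hypot(d[0],d[1]),np.degrees(np.arctan2(d[1],d[0])))
E
python3 -m pendant '[[[0,0,-0.5,0],[0,0,-1,0],[0,0,-1,0],[0,0,-1,0],[0,0,-1,0],[0,0,-1,0],[0,0,-1,0],[0,0,-1,0],[0,0,0,0],[0,0,0,0]]]'
python3 st.py w8
python3 - <<'E'
from h import *
i=snapshot("top")[:,:,::-1];cv2.imwrite("pics/t8.png",i);cv2.imwrite("pics/t8z.png",cv2.resize(i[140:305,170:390],None,fx=3,fy=3,interpolation=cv2.INTER_CUBIC))
E
```

```text
[549.52610229 266.05878975  88.        ] [554.06887299 158.60603297  58.        ]
107.54874107355626 92.4208470025942
time: 8.83
tool_pos: [544.6, 266.8, 215.5]
tcp_rot: [-179.7, 0.9, 162.6]
ft_force: [-0.1, 0.6, -0.4]
finger_gap: 42.4
[544.6 266.8 215.5] [-179.7    0.9  162.6] F [-0.1  0.6 -0.4] r 108.7 ang 95.2 lag 22.6 j6 -140.9
```

View pics/w8.png

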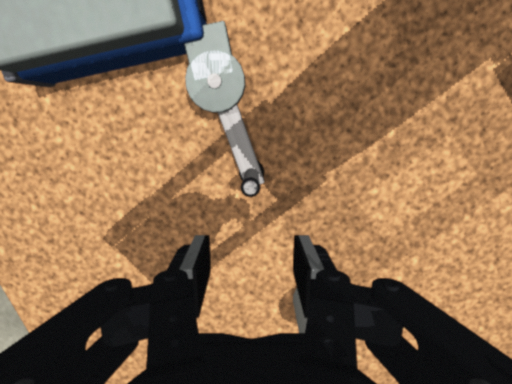

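View pics/t8z.png

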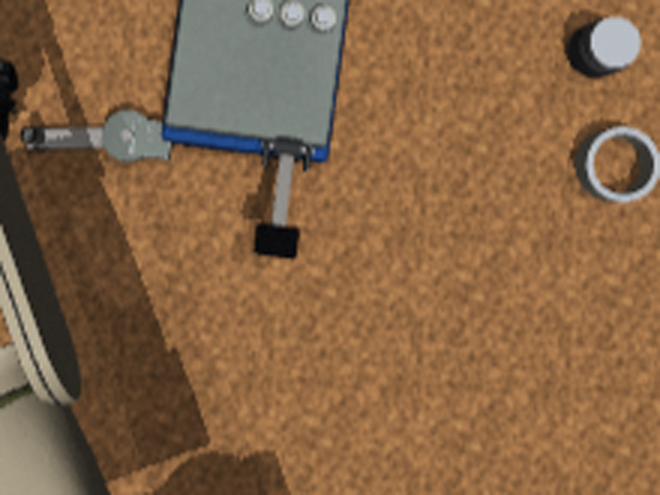

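```bash
python3 -m pendant '[[[0,0,0,1],[0,0,0,1],[0,0,0,1],[0,0,0,1],[0,0,0,1],[0,0,0,1],[0,0,0,1],[0,0,0,1],[0,0,0,1],[0,0,0,1]]]' -1 60
python3 -m pendant '[[[0,0,0,1],[0,0,0,1],[0,0,0,1],[0,0,0,1],[0,0,0,1],[0,0,0,1],[0,0,0,1],[0,0,0,0],[0,0,0,0],[0,0,0,0]]]'
```

```text
time: 9.77
tool_pos: [536.8, 263.5, 198.1]
tcp_rot: [-179.0, 0.7, 114.8]
ft_force: [0.1, -0.2, -0.2]
finger_gap: 0.0
time: 10.6
tool_pos: [528.0, 259.7, 180.5]
tcp_rot: [-178.2, 2.0, 81.1]
ft_force: [-0.4, -0.2, -0.8]
finger_gap: 0.0
```

```bash
python3 -m pendant '[[[-1,-0.2,-0.15,0],[-1,-0.2,-0.15,0],[-1,-0.2,-0.15,0],[-1,-0.2,-0.15,0],[-1,-0.2,-0.15,0],[-1,-0.2,-0.15,0],[-1,-0.2,-0.15,0],[-1,-0.2,-0.15,0],[-1,-0.2,-0.15,0],[-1,-0.2,-0.15,0]]]'
```

```text
time: 11.43
tool_pos: [455.4, 63.6, 214.5]
tcp_rot: [-177.7, 2.1, 82.9]
ft_force: [0.4, -0.5, -0.2]
finger_gap: -0.3
```

```bash
python3 -m pendant '[[[-0.8,-0.13,0,0],[-0.8,-0.13,0,0],[-0.8,-0.13,0,0],[-0.8,-0.13,0,0],[-0.8,-0.13,0,0],[0,0,0,0],[0,0,0,0],[0,0,0,0],[0,0,0,0],[0,0,0,0]]]'; python3 st.py w9
```

```text
time: 12.27
tool_pos: [430.5, -19.9, 218.1]
tcp_rot: [-177.7, 2.0, 83.8]
ft_force: [0.0, 0.7, -1.2]
finger_gap: -0.2
[430.5 -19.9 218.1] [-177.7    2.    83.8] F [ 0.   0.7 -1.2] r 217.3 ang -124.8 lag -118.6 j6 -91.3
```

View pics/w9.png

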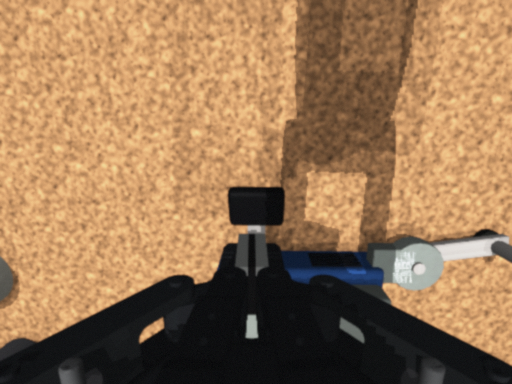

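Run:
```python
from h import *
i=cv2.imread("pics/w9.png")
cv2.imwrite("pics/w9z.png",cv2.resize(i[170:270,200:320],None,fx=6,fy=6,interpolation=cv2.INTER_CUBIC))
s=sense()
for uv,z in(((256.5,187),140),((256.5,194),147),((256.5,226),133),((256.5,210),140),((229,210),140),((284,210),140)):print(uv,wray(s,uv,z).round(1))
```

```text
(256.5, 187) [420.4 -18.4 140. ]
(256.5, 194) [424.7 -18.8 147. ]
(256.5, 226) [456.7 -22.4 133. ]
(256.5, 210) [440.1 -20.5 140. ]
(229, 210) [437.8 -43.7 140. ]
(284, 210) [442.4   2.5 140. ]
```

View pics/w9z.png

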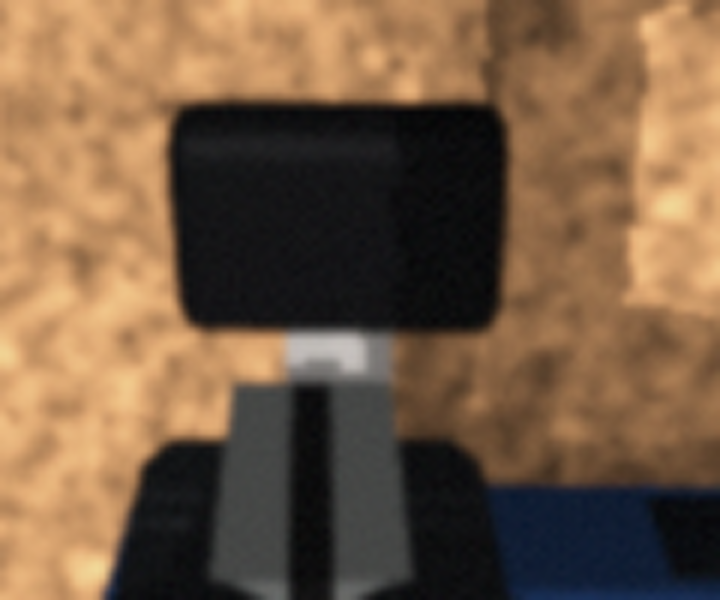

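```bash
python3 -m pendant '[[[0.03,0.1,0.75,0],[0.03,0.1,0.75,0],[0.03,0.1,0.75,0],[0.02,0.05,0.5,0],[0,0,0,0],[0,0,0,0],[0,0,0,0],[0,0,0,0],[0,0,0,0],[0,0,0,0]]]'; python3 st.py w10
```

```text
time: 13.15
tool_pos: [437.9, -17.1, 164.0]
tcp_rot: [-178.0, 2.0, 84.1]
ft_force: [-0.2, -0.0, -0.2]
finger_gap: -0.4
[437.9 -17.1 164. ] [-178.     2.    84.1] F [-0.2 -0.  -0.2] r 210.7 ang -123.6 lag -117.7 j6 -91.0
```

View pics/w10.png

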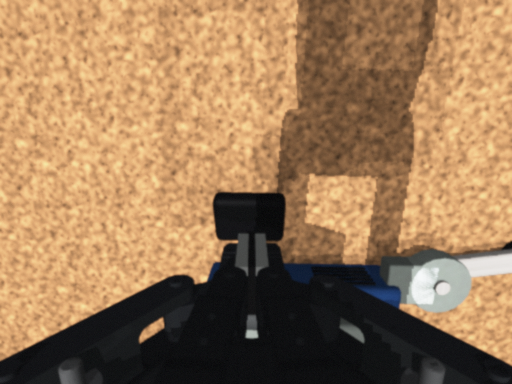

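Run:
```python
from h import *
s=sense()
for uv,z in(((249.5,201),147),((249.5,240),133),((249.5,220),140),((214,220),140),((285,220),140)):print(uv,wray(s,uv,z).round(1))
```

```text
(249.5, 201) [423.9 -18.7 147. ]
(249.5, 240) [455.6 -22.5 133. ]
(249.5, 220) [438.7 -20.5 140. ]
(214, 220) [436.5 -44.1 140. ]
(285, 220) [440.8   2.9 140. ]
```

```bash
python3 -m pendant '[[[-0.15,-0.2,0.2,0],[0,0,0.4,0],[0,0,0.4,0],[0,0,0.4,0],[0,0,0.4,0],[0,0,0.4,0],[0,0,0.4,0],[0,0,0.4,0],[0,0,0,0],[0,0,0,0]]]'; python3 st.py w11
```

```text
time: 14.03
tool_pos: [431.2, -22.2, 99.0]
tcp_rot: [-178.1, 2.0, 84.1]
ft_force: [0.2, 0.1, 2.9]
finger_gap: 0.1
[431.2 -22.2  99. ] [-178.1    2.    84.1] F [0.2 0.1 2.9] r 218.7 ang -124.3 lag -118.4 j6 -91.5
```

View pics/w11.png

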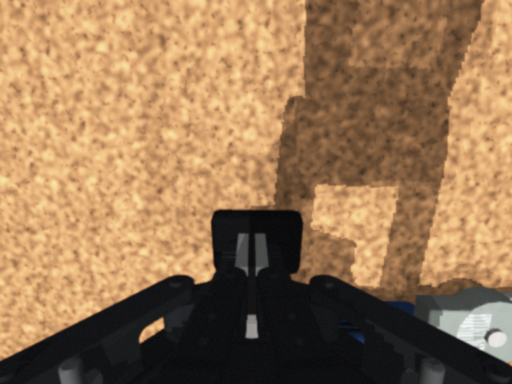

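```bash
python3 -m pendant '[[[0.02,0.03,0.3,0],[0.02,0.03,0.3,0],[0.02,0.03,0.3,0],[0.02,0.03,0.3,0],[0.02,0.03,0.3,0],[0.02,0.03,0.3,0],[0,0,0,0],[0,0,0,0],[0,0,0,0],[0,0,0,0]]]'; python3 st.py w12
```

```text
time: 14.92
tool_pos: [433.8, -21.9, 63.0]
tcp_rot: [-178.0, 2.1, 84.1]
ft_force: [-1.3, 0.1, 3.4]
finger_gap: -0.0
[433.8 -21.9  63. ] [-178.     2.1   84.1] F [-1.3  0.1  3.4] r 217.0 ang -123.8 lag -117.9 j6 -91.1
```

```bash
python3 -m pendant '[[[0,0,0.2,0],[0,0,0.2,0],[0,0,0.2,0],[0,0,0,0],[0,0,0,0],[0,0,0,0],[0,0,0,0],[0,0,0,0],[0,0,0,0],[0,0,0,0]]]'; python3 st.py w13
python3 - <<'E'
from h import *
for n in("scene","top"):
    i=snapshot(n)[:,:,::-1];cv2.imwrite(f"pics/{n}13.png",i)
    x,y,w,h=(160,100,200,150) if n=="scene" else (170,130,200,150)
    cv2.imwrite(f"pics/{n}13z.png",cv2.resize(i[y:y+h,x:x+w],None,fx=4,fy=4,interpolation=cv2.INTER_CUBIC))
E
```

```text
time: 15.8
tool_pos: [434.7, -22.0, 55.6]
tcp_rot: [-178.2, 2.1, 84.1]
ft_force: [-3.3, 0.3, 7.2]
finger_gap: 0.3
[434.7 -22.   55.6] [-178.2    2.1   84.1] F [-3.3  0.3  7.2] r 216.7 ang -123.6 lag -117.7 j6 -91.2
```

View pics/w13.png

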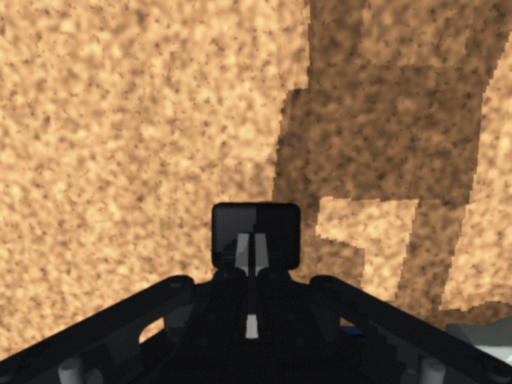

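View pics/scene13z.png

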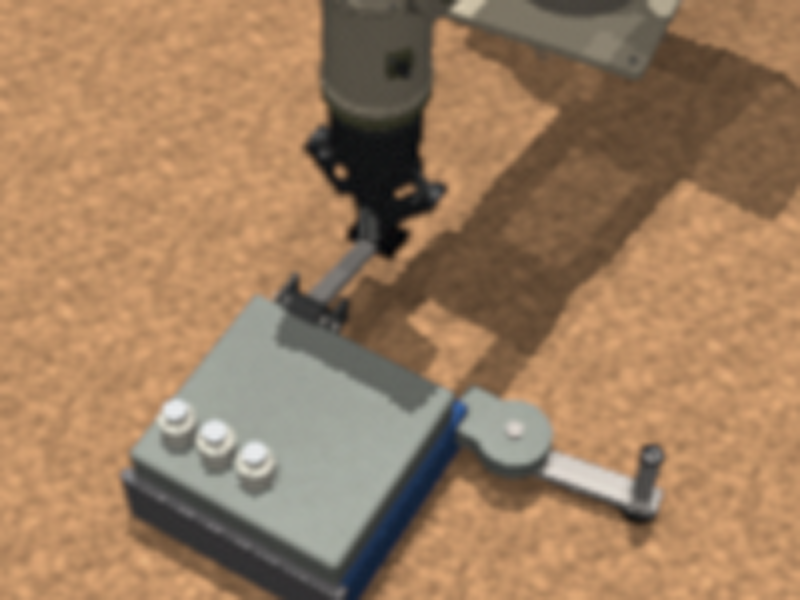

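View pics/top13z.png

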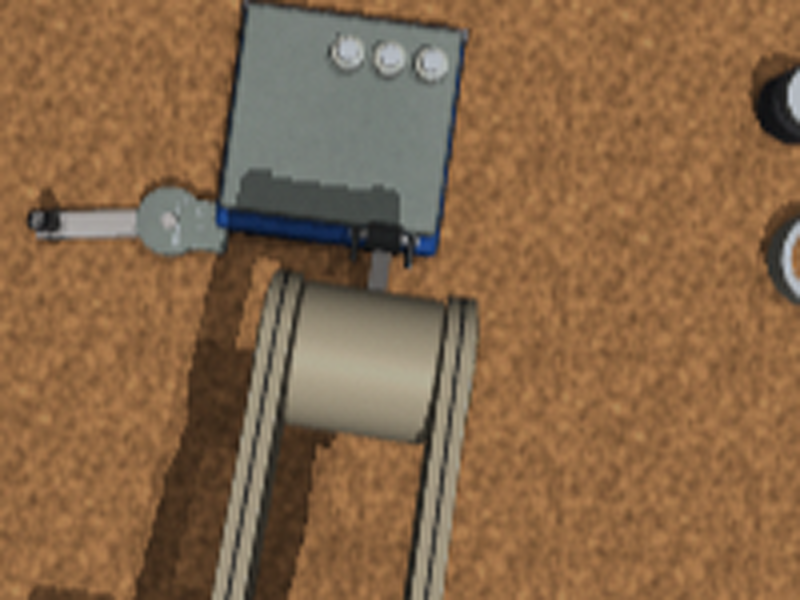

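```bash
python3 -m pendant '[[[0,0,0.15,0],[0,0,0.15,0],[0,0,0,0],[0,0,0,0],[0,0,0,0],[0,0,0,0],[0,0,0,0],[0,0,0,0],[0,0,0,0],[0,0,0,0]]]'; python3 st.py w14;  python3 -m pendant '[[[0,0,0.15,0],[0,0,0,0],[0,0,0,0],[0,0,0,0],[0,0,0,0],[0,0,0,0],[0,0,0,0],[0,0,0,0],[0,0,0,0],[0,0,0,0]]]'; python3 st.py w15
```

```text
time: 16.78
tool_pos: [434.9, -22.0, 54.3]
tcp_rot: [-178.2, 2.1, 84.1]
ft_force: [-4.0, -0.9, 6.7]
finger_gap: -0.2
[434.9 -22.   54.3] [-178.2    2.1   84.1] F [-4.  -0.9  6.7] r 216.5 ang -123.5 lag -117.7 j6 -91.2
time: 17.67
tool_pos: [434.7, -22.0, 56.0]
tcp_rot: [-178.2, 2.1, 84.1]
ft_force: [-4.3, 0.2, 7.3]
finger_gap: -0.0
[434.7 -22.   56. ] [-178.2    2.1   84.1] F [-4.3  0.2  7.3] r 216.7 ang -123.6 lag -117.7 j6 -91.2
```

View pics/w15.png

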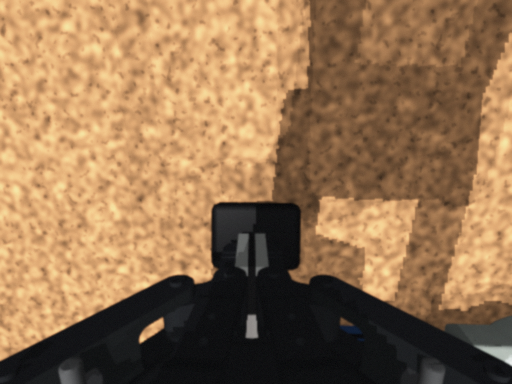

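Zero rows re-anchor on the measured pose and creep up under the spring, so I'll end with pushing rows.

```bash
python3 -m pendant '[[[0,0,0.3,0],[0,0,0.3,0],[0,0,0.3,0],[0,0,0.3,0],[0,0,0.2,0],[0,0,0.2,0],[0,0,0.2,0],[0,0,0.2,0],[0,0,0.2,0],[0,0,0.2,0]]]'; python3 st.py w16
```

```text
time: 18.55
tool_pos: [446.4, -23.3, 20.7]
tcp_rot: [-179.6, 1.9, 84.1]
ft_force: [-31.2, 4.9, 63.4]
finger_gap: 0.3
[446.4 -23.3  20.7] [-179.6    1.9   84.1] F [-31.2   4.9  63.4] r 211.5 ang -120.7 lag -114.8 j6 -91.1
```

View pics/w16.png

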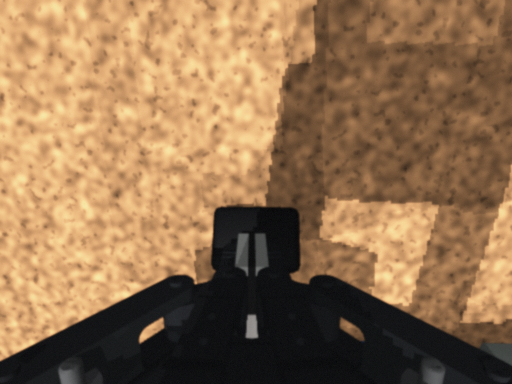

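Pressing went onto the end stop at 63 N. The lever is still held, but I'll ease the push off.

```bash
python3 -m pendant '[[[0,0,0,0],[0,0,0,0],[0,0,0,0],[0,0,0,0],[0,0,0,0],[0,0,0,0],[0,0,0,0],[0,0,0,0],[0,0,0,0],[0,0,0,0]]]'; python3 st.py w17
```

```text
time: 19.43
tool_pos: [443.4, -23.0, 26.8]
tcp_rot: [-179.2, 2.0, 84.2]
ft_force: [-3.7, -0.3, 6.7]
finger_gap: 0.3
[443.4 -23.   26.8] [-179.2    2.    84.2] F [-3.7 -0.3  6.7] r 212.8 ang -121.5 lag -115.6 j6 -91.2
```

View pics/w17.png

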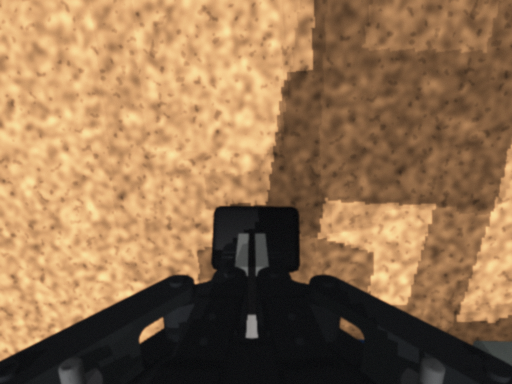

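Run:
```python
from h import *
i=snapshot("scene")[:,:,::-1];cv2.imwrite("pics/scene17.png",i)
x,y=220,135
z=cv2.resize(i[y:y+75,x:x+90],None,fx=8,fy=8,interpolation=cv2.INTER_CUBIC)
yaw=np.radians(-5.6);ux=np.array([np.cos(yaw),np.sin(yaw),0]);uy=np.array([-ux[1],ux[0],0])
Pm=np.array([438.7,-20.5,140])-2.6*ux-[0,0,6.5]   # paddle mid at rest
h=Pm+115*np.cos(.38)*ux;h[2]=90;print("hinge",h)
for a,c in((0.5,(0,255,255)),(0.75,(0,255,0)),(0.92,(0,0,255))):
    t=.38-a;arm=-np.cos(t)*ux+np.array([0,0,np.sin(t)]);n=np.cross(arm,uy);n*=np.sign(n[2])
    for v in(-24,24):
        for l in(97,133):
            for w in(-7,7):
                p=proj("scene",h+arm*l+uy*v+n*w);cv2.circle(z,tuple(int(k) for k in ((p-[x,y]+.5)*8)),3,c,-1)
cv2.imwrite("pics/scene17z.png",z)
```

```text
hinge [542.39914519 -30.66779009  90.        ]
```

View pics/scene17z.png

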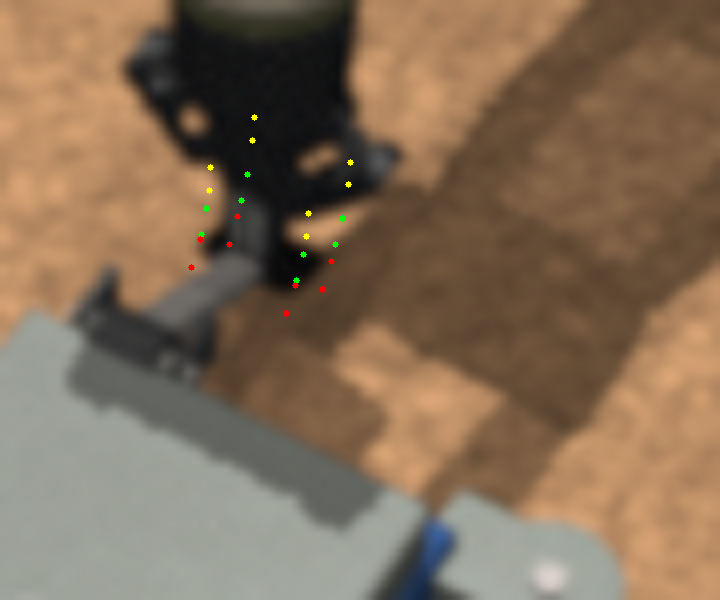

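```bash
python3 -m pendant '[[[0,0,0.1,0],[0,0,0.1,0],[0,0,0.1,0],[0,0,0.1,0],[0,0,0.1,0],[0,0,0.1,0],[0,0,0.1,0],[0,0,0.1,0],[0,0,0.1,0],[0,0,0.1,0]]]'; python3 st.py w18
python3 - <<'E'
from h import *
i0=cv2.imread("pics/scene0.png");i1=snapshot("scene")[:,:,::-1].copy();cv2.imwrite("pics/scene18.png",i1)
x,y=220,125
yaw=np.radians(-5.6);ux=np.array([np.cos(yaw),np.sin(yaw),0]);uy=np.array([-ux[1],ux[0],0])
h=np.array([542.4,-30.7,90])
out=[]
for i,A in((i0,((0,(0,255,0)),)),(i1,((0.75,(0,255,0)),(0.92,(0,0,255))))):
    z=cv2.resize(i[y:y+85,x:x+57],None,fx=7,fy=7,interpolation=cv2.INTER_CUBIC)
    for a,c in A:
        t=.38-a;arm=-np.cos(t)*ux+np.array([0,0,np.sin(t)]);n=np.cross(arm,uy);n*=np.sign(n[2])
        for v in(-24,24):
            for l in(97,133):
                for w in(-7,7):
                    p=proj("scene",h+arm*l+uy*v+n*w);cv2.circle(z,tuple(int(k) for k in ((p-[x,y]+.5)*7)),2,c,-1)
    out.append(z)
cv2.imwrite("pics/cmp18.png",np.hstack(out))
E
```

```text
time: 20.37
tool_pos: [445.7, -23.2, 22.1]
tcp_rot: [-179.2, 2.0, 84.2]
ft_force: [-15.0, 1.9, 26.9]
finger_gap: -0.1
[445.7 -23.2  22.1] [-179.2    2.    84.2] F [-15.    1.9  26.9] r 211.8 ang -120.9 lag -115.1 j6 -91.1
```

View pics/cmp18.png

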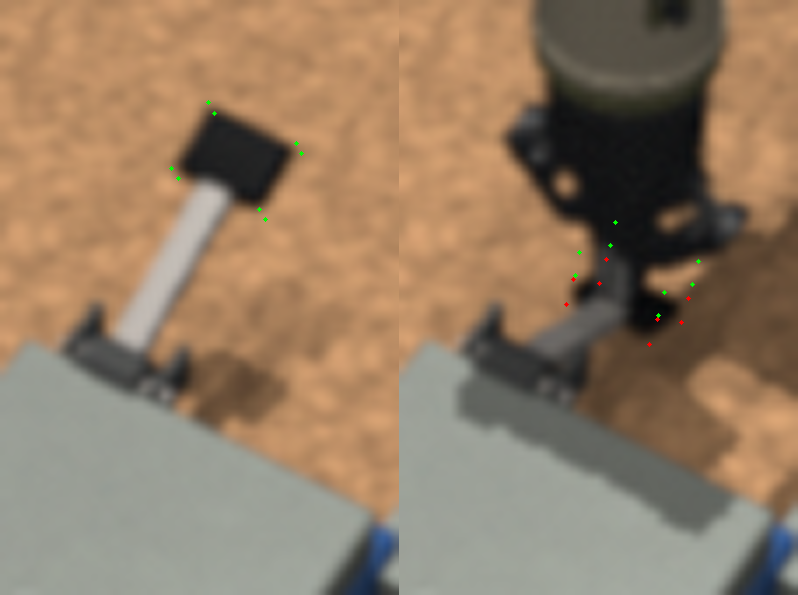

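```bash
python3 -m pendant '[[[0,0,0,0],[0,0,0,0],[0,0,0,0],[0,0,0.1,0],[0,0,0.1,0],[0,0,0.1,0],[0,0,0.1,0],[0,0,0.1,0],[0,0,0.1,0],[0,0,0.1,0]]]'; python3 st.py w19
python3 - <<'E'
from h import *
i=snapshot("scene")[:,:,::-1];cv2.imwrite("pics/scene19z.png",cv2.resize(i[100:250,160:360],None,fx=4,fy=4,interpolation=cv2.INTER_CUBIC))
l=plane("scene",(160+515/4,100+430/4),55);p=plane("scene",(160+651/4,100+455/4),88);d=p-l
print(l,p,np.degrees(np.arctan2(d[1],d[0])));s=sense();print(s["time"],s["tool_pos"],s["ft_force"])
E
```

```text
time: 21.3
tool_pos: [445.6, -23.2, 22.2]
tcp_rot: [-179.0, 2.0, 84.2]
ft_force: [-14.6, 1.4, 26.5]
finger_gap: -0.0
[445.6 -23.2  22.2] [-179.     2.    84.2] F [-14.6   1.4  26.5] r 211.9 ang -120.9 lag -115.2 j6 -91.1
[554.01932266 160.29633698  55.        ] [549.50180561 268.72107533  88.        ] 92.38584887633384
21.4 [445.5701614  -23.21835512  22.16169407] [-13.99617036   2.25346097  27.04179771]
```

View pics/scene19z.png

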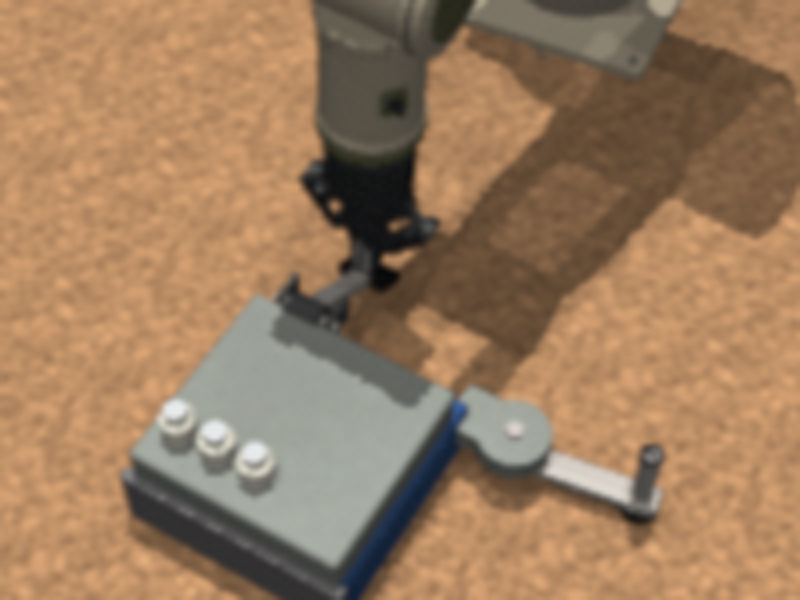

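The leg is still out at about 92° world (about 1.71 rad). The lever is held near its stop with a steady push, so I'm handing in.

Run:
```python
from bench import *
print(hand_in()); s=sense(); print(s["time"],s["tool_pos"],s["ft_force"])
```

```text
the job is handed in; nothing more can be done
None
the job is handed in; nothing more can be done
```

I swung the leg out first, then pressed the lever down past its third click, and handed in at about 21 s while still holding it there. The hand-in gave no verdict.

- **Leg:** I pushed the post round its arc with the part-open fingers around it until it snapped past the ball, then moved the fingers clear. It measured about 1.71 rad in the wrist view. It measured the same in the scene view just before hand-in, with the lever already held down.
- **Lever:** I pressed the paddle with the shut fingers down to about its end stop. That position comes from comparing the scene picture with the lever's given dimensions, after correcting for the offset seen at rest. My first height estimate was about 12 mm off: it put the third click at about 59 mm tool height, so I nearly stopped short at 56 mm.
- **Push force:** the extra press hit the stop at about 63 N vertical (about 71 N in all at the wrist, limit 120 N), fingers only. I eased it off, and the final hold was a steady 27 N vertical (about 31 N in all).
- **Bystanders:** the arm never went near the bottle, jar or roll. I did not measure them again at the end.

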